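# File a slide box in the full slide rack

### The arm

A 6-joint arm with a two-finger parallel gripper is mounted at the origin on the work surface. World frame = base frame: x ahead of the robot, y to its left, z up, the work surface at z = 0. Lengths are in m, angles in rad, forces in N, time in s.
With the tool pointing down it reaches from about 0.25 to 0.775 m from the base axis. Payload 8.9 kg.
Tool frame: the origin (TCP) lies between the finger pads; the fingertips stand 11 mm ahead of it and the grasp point (between the pads) lies 8 mm behind it; z points along the fingers, y is the line along which they close (so a half turn about z gives the same grasp; the last joint's range is limited). The gripper opens to 85 mm and grips with 20 to 120 N. Pads are 22 mm wide; open, the fingers measure 114 mm over their backs; the gripper's body (76 mm by 85 mm) begins 54 mm behind the grasp point. The pads swing forward as they close: fully open they stand 13 mm farther back than shut.
Start: joints at [-1.461, 0.291, -0.153, 1.127, 0, 1.431], TCP at [0.129, -0.509, 0.242] pointing down, gripper open.
Joint ranges: [-2.52, 2.52], [-0.91, 1.74], [-1.3, 1.37], [-1.96, 2.02], [-1.52, 1.47], [-3.14, 3.14]. Speed limits (rad/s): [2.22, 2.22, 2.79, 3.14, 3.14, 3.14].

### API

Orientations are given as a rotation vector (axis times angle).
In Python, from rig import state, snapshot, camera_info, finish_job, find_in, trace, pinpoint gives the robot as it stands.
- The arm moves only by the tool servo_tool, never from a script. Its argument "series" is a list of rows, each a list of 5 numbers: the shift along the world's x, y, z in mm, then the turn about the world's z in degrees, then the finger opening in mm, from 0 to 85.4. A call has 1 to 5 rows; each row is the pose to reach, as a shift and turn from the pose commanded when the call began; what a row does not reach only later rows make up. A row lasts 1/8 s, in which the tool goes at most 62.5 mm and 10.7 degrees, less where a joint would pass 70% of its speed; a pose out of reach is approached as far as the arm can. A call with a gripper value outside its range is refused whole. The fingers move at their own pace and stop on an object; the grip force is fixed at half the most. Time passes only in rows, so rows that repeat a pose let the fingers close. It gives the time, the measured TCP pose, the force, the opening and the grip force at its end, in the units of the state.
- state(): the state, without advancing time (a new reading comes with each control period).
- snapshot(name): name is "side" or "top"; returns (picture, depth): 420x560x3 uint8, red, green, blue; 420x560 float32, m along the optical axis (not along the pixel's ray), 0 where there is no reading.
- camera_info(name): a dict with "camera_matrix" (3x3 intrinsics, pixels), "eye" and "orientation" of the camera in the world. Camera axes: x right, y up, looking along -z (the intrinsics and any distortion apply to the point x, -y, -z); pixel columns grow to the right and rows downward; lengths in m; the calibration is good to about 2 mm. A picture is of the moment at which its call begins. camera_info takes no time and is no camera call.
- finish_job(): hands the job in; it is judged then, once.
Trained networks look in the newest picture that a camera, given by its name, has taken for a name from the list of things; names that differ only in an ending like _2 or _b are one class to them, and where a whole thing is asked for, a point or a joint stands for the part that bears it (a point fixed in the world has none). Each returns a list of dicts, best first, with "confidence" (0 to 1); they miss things now and then, are a little off and sometimes report something else, mostly with a low value. They report only what shows in the picture. A call takes as long as a camera call. They do not tell look-alikes from the thing itself.
- find_in(camera, target): "at" ([x, y, z] in m, in world coordinates, good to about 4 mm: the middle of the surface that is visible of it).
- trace(camera, target): "mask" (420x560 bool, what is visible of it).
- pinpoint(camera, target): "at" ([x, y, z] in m, in world coordinates, good to about 4 mm: a listed point, or the origin of a listed thing).
The state is a dict: "clock": time; "q": joint angles; "dq": joint speeds; "joint_efforts": joint torques, N m; "eef_pos": TCP position; "tool_rot": TCP orientation; "wrist_force": force on the tool from outside, world axes, zero at the start; "torque": the same for the moment, N m; "grip_width": finger opening in m; "gripper_force": force on a finger pad.
Only numpy, scipy, OpenCV 4.12 (cv2) and the standard library are available. Lean on these libraries where they do the work, as an engineer would, in place of code of your own. Each camera call takes 0.05 s, during which the arm holds its last target. There are 200 camera calls.

### The job

Put the slide box that stands by itself on the bench back in its gap in the slide rack: pick it up, ease it nose first into the gap so that its neighbours slide apart, and push it fully home against the back stop, upright and in line with the row. There is glass inside, so be gentle: feel your way, never squeeze the other boxes with more than about 15 newtons (1.5 kg), and come up against the back stop softly (under 25 newtons). Leave the other six boxes standing in the rack and everything else on the bench where it is.

Things in the scene. Friction and masses are not known exactly. Their poses are not given: they have to be found in the camera images.
- slide_box_c (a point): The slide box to be filed: smooth grey hard-plastic box for 25 glass slides, standing on its long edge by itself on the bench. 100 mm long (x), 32 mm thick (y), 85 mm high (z); vertical corners rounded to 9 mm, so its nose has a flat 14 mm wide; both ends alike. 160 to 260 g. Point: its centre, 42.5 mm above its underside. Grip it across the 32 mm.
- rack: Slide-box rack: grey sheet steel, screwed to the bench, open in front (-x, towards the robot) and above. Origin: under the centre of its floor, at bench height; +x into the rack, y along the row. Floor 6 mm thick, x -56 to +56 mm. Back stop: face at x = +52, 66 mm high. End cheeks: inner faces at y = +114.5 and -114.5, 66 mm high. A box fully home has its centre at x = +2, 48.5 mm up. Friction about 0.3.
- rack_mouth (a point): Middle of the row's front line: on the rack's floor at rack x = -48 mm, y = 0, axes as the rack. The one gap, three boxes each side, has its middle within 2 mm of here and is 22 to 24 mm wide, less than the box. With the box in, only 4 mm stay free over the whole row: the box ends 3 to 8 mm to one side (not told which), as the other side's boxes come up solid against their cheek.
- row1_c (a point): One of the six boxes standing in the rack (its centre, half-way up): like the one to file, 100 mm deep (x), 85 mm high, but 27 to 38 mm thick (y; which is which is not told), corners rounded to 9 mm, 140 to 280 g. Loose, within 5 mm of the back stop, 32 to 36 mm from one to the next, with up to 6 mm of play between them and at the cheeks. Numbers are not in row order.
- row2_c (a point): Another of the six boxes in the rack, like row1_c: 100 x 27 to 38 x 85 mm; its centre, half-way up. Loose.
- row3_c (a point): Another of the six boxes in the rack, like row1_c: 100 x 27 to 38 x 85 mm; its centre, half-way up. Loose.
- row4_c (a point): Another of the six boxes in the rack, like row1_c: 100 x 27 to 38 x 85 mm; its centre, half-way up. Loose.
- row5_c (a point): Another of the six boxes in the rack, like row1_c: 100 x 27 to 38 x 85 mm; its centre, half-way up. Loose.
- row6_c (a point): Another of the six boxes in the rack, like row1_c: 100 x 27 to 38 x 85 mm; its centre, half-way up. Loose.
- mailer: Bystander: small grey slide mailer lying flat, 83 x 37 x 22 mm, origin under its centre. Loose; leave it. It and the slide box to be filed may have changed places.
- oil_bottle: Bystander: amber immersion-oil bottle, 32 mm across, 75 mm high, origin under its centre. Loose.
- petri_stack: Bystander: three stacked clear Petri dishes, 93 mm across, 45 mm high, origin under the centre. Loose.
- wash_bottle: Bystander: white wash bottle, 64 mm across, 210 mm high with its bent spout, origin under its centre. Loose.
- tube_rack: Bystander: orange test-tube rack with four capped tubes, 70 x 150 mm, 112 mm high, origin under its centre. Loose.
- timer: Bystander: white bench timer lying flat, 62 x 75 x 16 mm, origin under its centre. Loose.
- marker: Bystander: marker pen lying on the bench, 130 mm long, 14 mm across, origin under its middle. Loose.
Things that resemble listed ones, but are neither listed nor needed, are in the scene too. What is shaped like the part that bears row1_c but orange is not meant. What is shaped like the part that bears row3_c but orange is not meant.

How it is judged:
On the way, in this order (a step that is already met when the one before it is completed fails the run):
1. The slide box is lifted off the bench (height (world z) of slide_box_c above 0.0465 m), for 0.1 s.
2. Its nose stands at least 20 mm deep in the gap of the row (x of slide_box_c in the frame of rack above -0.078 m and y of slide_box_c in the frame of rack between -0.02 and 0.02 m and angle between the x axis of slide_box_c and the x axis of rack, either way round below 0.25 rad and z of slide_box_c in the frame of rack below 0.06 m), for 0.1 s.
At the end, for the whole second after the job is handed in: The slide box stands on the rack floor in the gap (within 18 mm of the row's middle) and within 3 mm of the back stop, released, at rest, upright within 0.05 rad, in line within 0.06 rad; the other six stand in the rack, upright within 0.08 rad, at most 10 mm out from the stop (x of slide_box_c in the frame of rack between -0.001 and 0.006 m and y of slide_box_c in the frame of rack between -0.018 and 0.018 m and z of slide_box_c in the frame of rack between 0.046 and 0.051 m and angle between slide_box_c's own z axis and vertical below 0.05 rad and angle between the x axis of slide_box_c and the x axis of rack, either way round below 0.06 rad and linear speed of each of slide_box, row1, row2, row3, row4, row5, row6 below 0.01 m/s and angle between each of row1, row2, row3, row4, row5, row6's own z axis and vertical below 0.08 rad and x of each of row1_c, row2_c, row3_c, row4_c, row5_c, row6_c in the frame of rack above -0.008 m and z of each of row1_c, row2_c, row3_c, row4_c, row5_c, row6_c in the frame of rack below 0.053 m); the robot touches nothing.
It fails at once if The slide box presses on a box of the row with more than 15 N, or on the rack's back stop with more than 25 N (contact force between slide_box and row1 above 15 N or contact force between slide_box and row2 above 15 N or contact force between slide_box and row3 above 15 N or contact force between slide_box and row4 above 15 N or contact force between slide_box and row5 above 15 N or contact force between slide_box and row6 above 15 N or contact force between slide_box and rack_c1 above 25 N).
It fails at once if The robot presses on a box of the row with more than 15 N (contact force between the arm and row1 above 15 N or contact force between the arm and row2 above 15 N or contact force between the arm and row3 above 15 N or contact force between the arm and row4 above 15 N or contact force between the arm and row5 above 15 N or contact force between the arm and row6 above 15 N).
It fails at once if A box of the row tips by more than 0.2 rad (angle between any of row1, row2, row3, row4, row5, row6's own z axis and vertical above 0.2 rad).
It fails at once if Another thing on the bench is moved by more than 30 mm (the marker: 50 mm) (distance of any of mailer, oil_bottle, petri_stack, wash_bottle, tube_rack, timer from where it was at the start of the episode above 0.03 m or distance of marker from where it was at the start of the episode above 0.05 m).
It also fails if it takes over 72 s, if anything falls off the work surface, if the arm or the gripper's body presses on something with over 40 N, if the wrist force passes 120 N, or if a joint passes its speed limit or range.

## Working session

There is one attempt and no reset: what is moved stays moved. The work goes in short steps, Python scripts to look and compute and a tool call to move; the robot and the scene stay as the last step left them, time stands still between calls to the robot, and variables do not carry over. Pictures are saved under pics/ and viewed, at most 10 in all, crops included, and the job is handed in when it is done.

Besides the shell and the picture viewer there is one more tool, called after "Emit:" as name([rows], argument=value, ...), one row to a line, values as JSON. servo_tool: Moves the arm, as the interface text tells. Its arguments: {"type":"object","properties":{"series":{"type":"array"}},"required":["series"]}

```bash
mkdir -p pics; ls; cat > h.py <<'E'
import numpy as np, cv2
from rig import *
def cloud(name,depth):
    c=camera_info(name); K=np.array(c["camera_matrix"]); 
    o=np.array(c["orientation"]); R=o if o.shape==(3,3) else cv2.Rodrigues(o.astype(float))[0]
    v,u=np.mgrid[:depth.shape[0],:depth.shape[1]]
    p=np.stack([(u-K[0,2])/K[0,0]*depth,-(v-K[1,2])/K[1,1]*depth,-depth],-1)
    w=p@R.T+np.array(c["eye"]); w[depth==0]=np.nan
    return w
E
python3 - <<'E'
from h import *
print(state()); 
for n in("top","side"):
    im,d=snapshot(n); cv2.imwrite(f"pics/{n}0.png",im[...,::-1]); np.savez(f"{n}0.npz",im=im,d=d)
    print(n,camera_info(n))
    for t in("slide_box_c","rack","rack_mouth","row1_c","mailer"):
        print(t,[(np.round(r["at"],4).tolist(),round(r["confidence"],2)) for r in pinpoint(n,t)])
E
```

```text
pics
{'clock': 0.0, 'q': array([-1.46127254e+00,  2.91311857e-01, -1.54100816e-01,  1.12669279e+00,
        7.87840601e-07,  1.43149974e+00]), 'dq': array([-0.00047958,  0.00069169,  0.00060449,  0.00064163,  0.00025387,
       -0.00163308]), 'joint_efforts': array([ 5.46889605e-04, -5.37147403e+01,  3.31360924e+01,  1.60834263e-02,
       -2.55641116e-04, -7.58293652e-06]), 'eef_pos': array([ 0.12924741, -0.50841926,  0.24172541]), 'tool_rot': array([-3.11601251e+00, -3.89676241e-01, -3.18352268e-05]), 'wrist_force': array([-0.59207023, -0.13371867,  0.28117039]), 'torque': array([ 0.0202737 , -0.02294111, -0.01667798]), 'gripper_force': 0.0, 'grip_width': 0.08533518545326953}
top {'camera_matrix': array([[407.87961427,   0.        , 278.34015217],
       [  0.        , 407.87961427, 207.58968897],
       [  0.        ,   0.        ,   1.        ]]), 'eye': array([ 0.32699136, -0.01010707,  1.06930167]), 'orientation': array([ 0.17307977, -0.15060933, -1.42507546])}
slide_box_c [([0.466, -0.2752, 0.0405], 0.76)]
rack [([0.6203, 0.0702, -0.0006], 0.93), ([0.6179, 0.0952, 0.0473], 0.2)]
rack_mouth [([0.5684, 0.0627, 0.0094], 0.63)]
row1_c [([0.6244, -0.0258, 0.047], 0.96), ([0.3699, 0.0808, 0.0453], 0.6), ([0.7749, 0.0062, -0.0003], 0.31)]
mailer [([0.6092, -0.2411, -0.0022], 0.81), ([0.6184, 0.0977, 0.0544], 0.51)]
side {'camera_matrix': array([[388.08349583,   0.        , 269.29630055],
       [  0.        , 388.08349583, 207.56147059],
       [  0.        ,   0.        ,   1.        ]]), 'eye': array([0.32640066, 0.65696369, 0.82047607]), 'orientation': array([ 0.15740841, -0.99426042, -2.63683004])}
slide_box_c [([0.4625, -0.2757, 0.044], 0.8)]
rack []
rack_mouth [([0.5686, 0.0662, 0.0041], 0.76), ([0.6225, -0.0234, 0.0478], 0.33)]
row1_c [([0.6214, -0.0289, 0.0469], 0.74), ([0.3712, 0.0819, 0.0443], 0.64), ([0.5954, 0.433, 0.0002], 0.53)]
mailer [([0.6144, -0.242, -0.003], 0.77)]
```

View pics/top0.png

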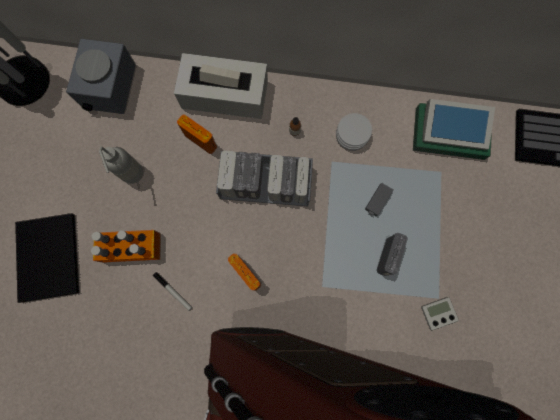

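View pics/side0.png

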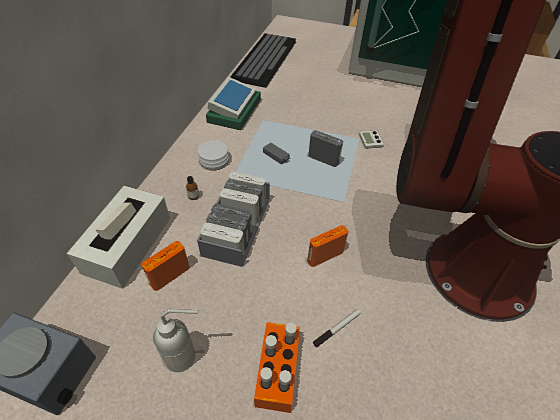

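```bash
python3 - <<'E'
from h import *
for n in("top","side"):
    z=np.load(n+"0.npz"); w=cloud(n,z["d"])
    def reg(x0,x1,y0,y1,z0,z1):
        m=(w[...,0]>x0)&(w[...,0]<x1)&(w[...,1]>y0)&(w[...,1]<y1)&(w[...,2]>z0)&(w[...,2]<z1); return m
    for nm,m in(("box",reg(.38,.55,-.34,-.2,.075,.1)),("row",reg(.55,.72,-.1,.22,.08,.1))):
        p=w[m]
        print(n,nm,m.sum(), np.nanmean(p,0).round(4), p.min(0).round(4),p.max(0).round(4))
        if nm=="box":
            r=cv2.minAreaRect(p[:,:2].astype(np.float32)*1000); print(r)
        else:
            # top profile: each y bin's x range
            for y in np.arange(-.09,.21,.003):
                q=p[abs(p[:,1]-y)<.0015]
                if len(q): print(round(y,3),len(q),q[:,0].min().round(3),q[:,0].max().round(3),end=' | ')
            print()
E
```

```text
top box 580 [ 0.4637 -0.2758  0.0851] [ 0.4147 -0.3006  0.0752] [ 0.5141 -0.2526  0.0908]
((464.377197265625, -276.5983581542969), (32.87028503417969, 100.03323364257812), 77.1533432006836)
top row 3000 [0.616  0.0719 0.0907] [ 0.562  -0.0437  0.08  ] [0.7068 0.2192 0.0967]
-0.045 1 0.58 0.58 | -0.042 26 0.576 0.642 | -0.039 45 0.574 0.669 | -0.036 46 0.573 0.669 | -0.033 48 0.573 0.672 | -0.03 48 0.573 0.671 | -0.027 45 0.574 0.673 | -0.024 48 0.573 0.672 | -0.021 46 0.575 0.671 | -0.018 44 0.576 0.671 | -0.015 21 0.617 0.667 | -0.012 4 0.578 0.659 | -0.009 28 0.574 0.645 | -0.006 45 0.57 0.666 | -0.003 47 0.569 0.668 | 0.0 48 0.57 0.668 | 0.003 46 0.57 0.668 | 0.006 49 0.57 0.666 | 0.009 49 0.57 0.671 | 0.012 49 0.569 0.67 | 0.015 44 0.57 0.668 | 0.018 48 0.572 0.669 | 0.021 41 0.577 0.666 | 0.024 48 0.57 0.665 | 0.027 44 0.57 0.667 | 0.03 46 0.569 0.667 | 0.033 48 0.569 0.669 | 0.036 47 0.568 0.669 | 0.039 49 0.568 0.668 | 0.042 47 0.569 0.668 | 0.045 46 0.569 0.668 | 0.048 45 0.57 0.667 | 0.051 45 0.572 0.665 | 0.054 29 0.59 0.666 | 0.057 3 0.644 0.663 | 0.075 4 0.576 0.581 | 0.0
[... 2047 characters left out ...]
0.568 0.668 | 0.096 35 0.569 0.668 | 0.099 39 0.567 0.662 | 0.102 46 0.567 0.668 | 0.105 40 0.569 0.659 | 0.108 42 0.573 0.667 | 0.111 31 0.574 0.664 | 0.114 38 0.567 0.657 | 0.117 39 0.566 0.664 | 0.12 39 0.568 0.665 | 0.123 48 0.566 0.667 | 0.126 34 0.566 0.666 | 0.129 39 0.566 0.663 | 0.132 40 0.565 0.665 | 0.135 50 0.565 0.664 | 0.138 41 0.568 0.665 | 0.141 37 0.572 0.664 | 0.144 37 0.569 0.657 | 0.147 46 0.567 0.659 | 0.15 34 0.566 0.662 | 0.153 45 0.564 0.661 | 0.156 41 0.564 0.662 | 0.159 39 0.568 0.663 | 0.162 47 0.564 0.662 | 0.165 41 0.563 0.663 | 0.168 54 0.563 0.661 | 0.171 43 0.563 0.663 | 0.174 42 0.564 0.661 | 0.177 52 0.565 0.662 | 0.18 80 0.569 0.661 | 0.183 40 0.603 0.658 |
```

The top view shows the lone grey standing box at (392,256) and the flat grey mailer at (379,200). The rack is at about (265,178) with its gap at (263,178). Orange look-alikes are at (196,132) and (244,272). In the side view the grey box is at (325,148), standing about 85 mm high. The box at (392,256) fits: grey, standing, 100x32x85. I'll confirm it in a crop and refine the poses.

```bash
python3 - <<'E'
from h import *
a=np.load("top0.npz")["im"];b=np.load("side0.npz")["im"]
c=np.hstack([cv2.resize(a[140:290,210:420][:,100:210],None,fx=3.5,fy=3.5,interpolation=2)[:500],cv2.resize(b[110:190,240:350],None,fx=3.5,fy=3.5)[:500].repeat(1,0) if 0 else cv2.resize(a[140:215,210:320],(385,500))])
cv2.imwrite("pics/crop.png",c[...,::-1])
for n in("top","side"):
    z=np.load(n+"0.npz"); w=cloud(n,z["d"])
    P=w.reshape(-1,3); P=P[np.isfinite(P).all(1)]
    m=(abs(P[:,0]-.465)<.07)&(abs(P[:,1]+.276)<.05)&(P[:,2]>.079); q=P[m,:2]; 
    C=np.cov(q.T); e,v=np.linalg.eigh(C); print(n,"box yaw",np.degrees(np.arctan2(v[1,1],v[0,1])),q.mean(0),np.median(P[m,2]))
    m=(P[:,0]>.55)&(P[:,0]<.69)&(P[:,1]>-.06)&(P[:,1]<.2)&(P[:,2]>.083)
    R=P[m]
    # front edge fit: min x per y-bin
    ys=np.arange(-.036,.175,.004); 
    f=[];
    for y in ys:
        s=R[abs(R[:,1]-y)<.002]
        if len(s)>20: f.append((y,np.percentile(s[:,0],3),np.percentile(s[:,0],97)))
    f=np.array(f)
    for k in(1,2):
        co=np.polyfit(f[:,0],f[:,k],1); r=f[:,k]-np.polyval(co,f[:,0]); g=abs(r)<.004; co=np.polyfit(f[g,0],f[g,k],1); print(" slope deg",np.degrees(np.arctan(-co[0])),"x at y=.066",np.polyval(co,.066))
    t=np.radians(3.1); c,s=np.cos(t),np.sin(t); A=np.array([[c,s],[-s,c]])
    r=(R[:,:2]-[.62,.066])@A.T
    h,ed=np.histogram(r[abs(r[:,0])<.035,1]*1000,np.arange(-125,125,2)); print({int(x):int(k) for x,k in zip(ed,h) if k<25})
    r=(P[:,:2]-[.62,.066])@A.T
    for lo,hi in((-.13,-.10),(.10,.13)):
        m=(abs(r[:,0])<.04)&(r[:,1]>lo)&(r[:,1]<hi)&(P[:,2]>.061)&(P[:,2]<.070); print(" cheek",m.sum(),np.percentile(r[m,1],[2,25,50,75,98]).round(4) if m.sum() else 0)
    m=(abs(r[:,1])<.11)&(r[:,0]<-.03)&(r[:,0]>-.09)&(P[:,2]<.012)&(P[:,2]>.004);print(" floor front x", np.percentile(r[m,0],[1,5,50]) if m.sum() else 0)
E
```

```text
top box yaw 167.41113935589246 [ 0.46371532 -0.27612185] 0.08527850114938551
 slope deg 3.008483325544261 x at y=.066 0.5707973577343972
 slope deg 2.842967083570155 x at y=.066 0.6630581268098383
{-125: 0, -123: 0, -121: 0, -119: 0, -117: 0, -115: 0, -113: 0, -111: 0, -109: 14, -107: 21, -105: 22, -103: 21, -101: 21, -99: 21, -97: 23, -95: 20, -93: 20, -91: 22, -89: 21, -87: 23, -85: 22, -83: 19, -81: 0, -79: 0, -77: 5, -75: 22, -73: 21, -71: 20, -69: 21, -67: 23, -65: 21, -63: 23, -61: 21, -59: 20, -57: 23, -55: 22, -53: 22, -51: 21, -49: 20, -47: 22, -45: 22, -43: 22, -41: 20, -39: 20, -37: 23, -35: 21, -33: 22, -31: 21, -29: 20, -27: 22, -25: 23, -23: 21, -21: 19, -19: 21, -17: 21, -15: 21, -13: 19, -11: 0, -9: 0, -7: 0, -5: 0, -3: 0, -1: 0, 1: 0, 3: 0, 5: 0, 7: 0, 9: 0, 11: 9, 15: 21, 17: 20, 19: 20, 21: 22, 23: 20, 25: 24, 27: 21, 29: 21, 31: 22, 33: 23, 35: 22, 37: 20, 39: 18, 41: 23, 43: 21, 45: 23, 47: 18, 49: 22, 53: 20, 55: 19, 57: 22, 59: 22, 61: 23, 63: 23, 65: 17, 67: 21, 69: 23, 71: 18, 75: 19, 77: 21, 79: 22, 81: 21, 83: 21, 85: 24, 87: 22, 89: 21, 91: 20, 93: 23, 95:
[... 866 characters left out ...]
 15, -33: 17, -31: 18, -29: 9, -27: 17, -25: 14, -23: 14, -21: 18, -19: 20, -17: 14, -15: 20, -13: 23, -9: 3, -7: 0, -5: 0, -3: 0, -1: 0, 1: 0, 3: 0, 5: 0, 7: 0, 9: 1, 11: 6, 13: 14, 15: 15, 17: 19, 19: 13, 21: 21, 23: 17, 25: 14, 27: 17, 29: 19, 31: 13, 33: 20, 35: 21, 37: 16, 39: 15, 41: 22, 43: 17, 45: 19, 47: 17, 49: 17, 51: 20, 53: 19, 55: 17, 57: 22, 59: 14, 61: 15, 63: 20, 67: 17, 69: 18, 71: 19, 73: 18, 75: 17, 77: 23, 79: 19, 81: 20, 83: 21, 85: 16, 87: 16, 89: 21, 91: 19, 93: 17, 95: 18, 97: 17, 101: 23, 103: 23, 105: 17, 107: 22, 109: 17, 111: 21, 117: 1, 119: 0, 121: 0}
 cheek 0 0
 cheek 114 [0.1138 0.1164 0.1185 0.1198 0.1213]
 floor front x [-0.05797836 -0.05722759 -0.05294175]
```

View pics/crop.png

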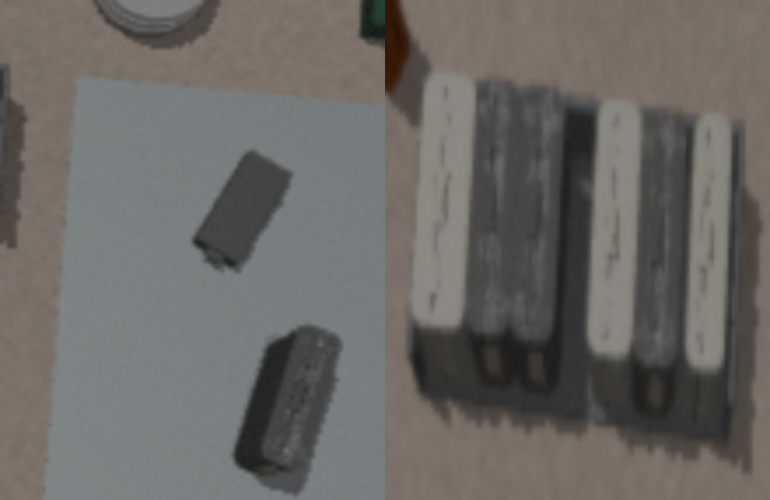

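The crop confirms it: the standing box is smooth dark grey with slide ridges on top, and the flat mailer beside it is separate. Moving above the grasp point, 41 mm behind the box's centre.

Emit:
servo_tool([
  [55,45,0,-6,85],
  [110,90,0,-12,85],
  [155,130,0,-18,85],
  [200,165,0,-24,85],
  [245,200,0,-27.2,85],
])

```text
clock: 1.23
eef_pos: [0.3727, -0.3098, 0.2426]
tool_rot: [3.12, -0.358, 0.001]
wrist_force: [0.8, -0.5, -0.3]
grip_width: 0.0847
gripper_force: 0.0
```

Emit:
servo_tool([
  [40,35,-30,0,85],
  [50,41,-70,0,85],
  [50,41,-90,0,85],
  [50,41,-90,0,85],
])

```text
clock: 1.72
eef_pos: [0.4206, -0.2692, 0.1512]
tool_rot: [-3.12, 0.353, 0.004]
wrist_force: [0.6, -0.1, 0.6]
grip_width: 0.085
gripper_force: 0.0
```

```bash
cat > s.py <<'E'
from h import *
s=state(); R=cv2.Rodrigues(s["tool_rot"])[0]
print(s["clock"],s["eef_pos"].round(4),"yaw",np.degrees(np.arctan2(R[1,0],R[0,0])).round(2),"F",s["wrist_force"].round(2),"T",s["torque"].round(2),s["grip_width"].round(4),s["gripper_force"])
E
python3 s.py
```

```text
Traceback (most recent call last):
  File "s.py", line 3, in <module>
    print(s["clock"],s["eef_pos"].round(4),"yaw",np.degrees(np.arctan2(R[1,0],R[0,0])).round(2),"F",s["wrist_force"].round(2),"T",s["torque"].round(2),s["grip_width"].round(4),s["gripper_force"])
                                                                                                                                                       ^^^^^^^^^^^^^^^^^^^^^
AttributeError: 'float' object has no attribute 'round'
```

Emit:
servo_tool([
  [3.5,2,-30,0,85],
  [3.5,2,-70,0,85],
  [3.5,2,-100,0,85],
  [3.5,2,-109,0,85],
  [3.5,2,-109,0,85],
])

```text
clock: 2.35
eef_pos: [0.4251, -0.2687, 0.044]
tool_rot: [3.121, -0.355, 0.001]
wrist_force: [0.9, -0.5, 0.0]
grip_width: 0.085
gripper_force: 0.0
```

Emit:
servo_tool([
  [0,0,0,0,45],
  [0,0,0,0,40],
  [0,0,0,0,36],
  [0,0,0,0,34],
  [0,0,0,0,30],
])

```text
clock: 2.98
eef_pos: [0.4249, -0.2682, 0.0437]
tool_rot: [3.121, -0.354, 0.001]
wrist_force: [-1.1, 0.7, 5.5]
grip_width: 0.0314
gripper_force: 59.1
```

Emit:
servo_tool([
  [0,0,8,0,0],
  [0,0,20,0,0],
  [0,0,40,0,0],
  [0,0,40,0,0],
])

```text
clock: 3.48
eef_pos: [0.4258, -0.269, 0.0849]
tool_rot: [3.12, -0.354, 0.004]
wrist_force: [0.8, -0.3, -1.6]
grip_width: 0.0311
gripper_force: 59.4
```

```bash
sed -i 's/s\["grip_width"\].round(4)/round(s["grip_width"],4)/' s.py; python3 s.py; cat > box.py <<'E'
import sys
from h import *
# usage: box.py x y : box top pose near x y, from top and side
x,y,zt=map(float,sys.argv[1:4])
for n in("top","side"):
    im,d=snapshot(n); P=cloud(n,d).reshape(-1,3); P=P[np.isfinite(P).all(1)]
    m=(np.hypot(P[:,0]-x,P[:,1]-y)<.08)&(abs(P[:,2]-zt)<.007); q=P[m]
    e,v=np.linalg.eigh(np.cov(q[:,:2].T)); A=np.c_[q[:,:2],np.ones(len(q))]
    pl=np.linalg.lstsq(A,q[:,2],rcond=None)[0]
    print(n,len(q),"rect",cv2.minAreaRect(q[:,:2].astype(np.float32)*1000),"yaw",np.degrees(np.arctan(v[1,1]/v[0,1])).round(2),"z",np.median(q[:,2]).round(4),"slopes",pl[:2].round(3))
    for r in pinpoint(n,"slide_box_c")[:2]: print("  pin",r["at"].round(4) if hasattr(r["at"],"round") else r["at"],r["confidence"])
E
python3 box.py .4643 -.276 .125
```

```text
3.475 [ 0.4258 -0.269   0.0849] yaw -12.95 F [ 0.78 -0.28 -1.59] T [0.   0.07 0.04] 0.0311 59.361071437597275
top 289 rect ((464.2416687011719, -264.09283447265625), (34.29594039916992, 114.41217041015625), 59.3300895690918) yaw -33.18 z 0.1266 slopes [-0.017 -0.021]
  pin [0.4646, -0.2786, 0.0854] 0.66
side 219 rect ((463.413330078125, -276.1154479980469), (99.52590942382812, 106.12227630615234), 76.40020751953125) yaw -29.63 z 0.1239 slopes [-0.017  0.013]
  pin [0.4593, -0.2763, 0.0875] 0.96
```

Lifted cleanly and level. Carrying it to the front of the gap while turning in line with the rack.

Emit:
servo_tool([
  [0,50,0,4,0],
  [0,105,0,8,0],
  [0,160,0,12,0],
  [0,215,0,16,0],
  [0,265,0,16,0],
])

```text
clock: 4.3
eef_pos: [0.4241, -0.0013, 0.0829]
tool_rot: [-3.14, -0.085, 0.001]
wrist_force: [0.9, -0.7, -1.9]
grip_width: 0.0314
gripper_force: 60.0
```

Emit:
servo_tool([
  [10,40,0,0,0],
  [25,60,0,0,0],
  [33,62,0,0,0],
  [33,62,0,0,0],
])

```text
clock: 4.8
eef_pos: [0.4578, 0.0584, 0.0829]
tool_rot: [3.14, 0.084, -0.001]
wrist_force: [0.2, -1.3, -2.1]
grip_width: 0.0313
gripper_force: 60.2
```

```bash
python3 s.py; python3 - <<'E'
from h import *
s=state();p=s["eef_pos"];R=cv2.Rodrigues(s["tool_rot"])[0];t=np.arctan2(R[1,0],R[0,0]);ax=np.array([np.cos(t),np.sin(t)]);la=np.array([-ax[1],ax[0]])
for n in("top","side"):
    im,d=snapshot(n); 
    if n=="top": cv2.imwrite("pics/t2.png",cv2.resize(im[130:290,190:330][...,::-1],(700,800))[:600])
    W=cloud(n,d);P=W.reshape(-1,3);P=P[np.isfinite(P).all(1)]
    r=P[:,:2]-p[:2]; a=r@ax;l=r@la
    m=(a>.045)&(a<.1)&(abs(l)<.04)&(abs(P[:,2]-.127)<.008)
    print(n,m.sum(),"nose a",np.percentile(a[m],[50,98,100]),"l",np.percentile(l[m],[2,98]),"z",np.median(P[m,2]), "fit l~a",np.polyfit(a[m],l[m],1),"z~a",np.polyfit(a[m],P[m,2],1))
    m=(abs(P[:,0]-.37)<.08)&(abs(P[:,1]-.08)<.07)&(abs(P[:,2]-.083)<.006);q=P[m];print("orange",q.min(0),q.max(0)) if m.any() else 0
    for yw in(.0,):
      t3=np.radians(3);A=np.array([[np.cos(t3),np.sin(t3)],[-np.sin(t3),np.cos(t3)]]);rr=(P[:,:2]-[.6195,.0665])@A.T
      m=(P[:,2]>.083)&(P[:,2]<.1)&(abs(rr[:,1])<.03)&(rr[:,0]>-.03)&(rr[:,0]<.045)
      print(" gap",np.sort(rr[m&(rr[:,1]<0),1])[-20:].round(4)[[0,10,19]],np.sort(rr[m&(rr[:,1]>0),1])[[0,10,20]].round(4))
E
```

```text
4.8 [0.4578 0.0584 0.0829] yaw 3.06 F [ 0.19 -1.29 -2.11] T [ 0.    0.08 -0.02] 0.0313 60.153804905712605Traceback (most recent call last):
  File "<stdin>", line 9, in <module>
    return _quantile_unchecked(
        a, q, axis, out, overwrite_input, method, keepdims, weights)
    return _ureduce(a,
                    func=_quantile_ureduce_func,
    ...<5 lines>...
                    overwrite_input=overwrite_input,
                    method=method)
    r = func(a, **kwargs)
    result = _quantile(arr,
                       quantiles=q,
    ...<2 lines>...
                       out=out,
                       weights=wgt)
    slices_having_nans = np.isnan(arr[-1, ...])
                                  ~~~^^^^^^^^^
IndexError: index -1 is out of bounds for axis 0 with size 0
```

View pics/t2.png

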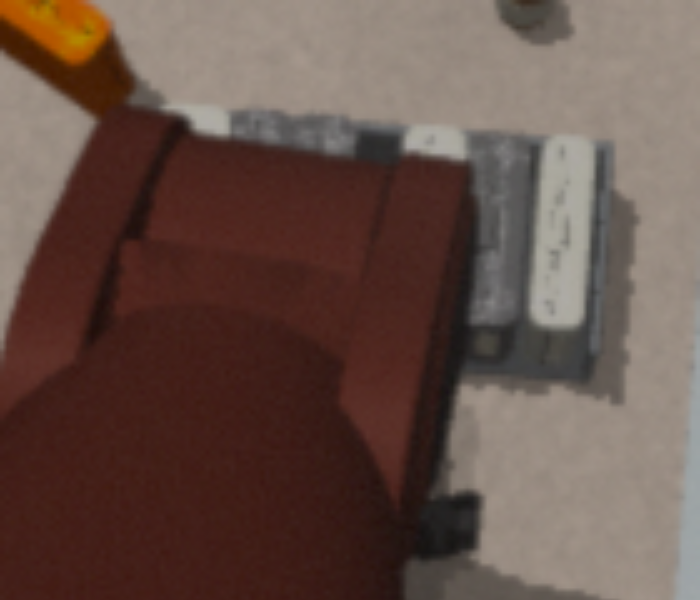

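The arm hides the box in the top view; only the rack's right part (about (560,230)) and the back of the row are visible. Switching to the side camera.

```bash
cat > side.py <<'E'
from h import *
import sys
s=state();p=s["eef_pos"];R=cv2.Rodrigues(s["tool_rot"])[0];t=np.arctan2(R[1,0],R[0,0]);ax=np.array([np.cos(t),np.sin(t)]);la=np.array([-ax[1],ax[0]])
im,d=snapshot("side")
if len(sys.argv)>1: cv2.imwrite(f"pics/{sys.argv[1]}.png",cv2.resize(im[130:290,180:380][...,::-1],(750,600),interpolation=2))
P=cloud("side",d).reshape(-1,3);P=P[np.isfinite(P).all(1)]
r=P[:,:2]-p[:2]; a=r@ax;l=r@la; zt=p[2]+.0415
m=(a>.03)&(a<.1)&(abs(l)<.03)&(abs(P[:,2]-zt)<.008)
if m.sum()>20:
    print("top",m.sum(),"a",np.percentile(a[m],[2,50,98,100]),"l",np.percentile(l[m],[2,98]),"z-exp",np.median(P[m,2])-zt,"l~a",np.polyfit(a[m],l[m],1)[0],"z~a",np.polyfit(a[m],P[m,2],1)[0])
m=(abs(P[:,0]-.37)<.08)&(abs(P[:,1]-.08)<.07)&(abs(P[:,2]-.083)<.006);q=P[m]
if m.any(): print("orange",q.min(0),q.max(0))
t3=np.radians(3);A=np.array([[np.cos(t3),np.sin(t3)],[-np.sin(t3),np.cos(t3)]]);rr=(P[:,:2]-[.6195,.0665])@A.T
m=(P[:,2]>.086)&(P[:,2]<.1)&(abs(rr[:,1])<.03)&(rr[:,0]>-.035)&(rr[:,0]<.045)
print("gap",np.sort(rr[m&(rr[:,1]<0),1])[-20:].round(4)[[0,10,19]],np.sort(rr[m&(rr[:,1]>0),1])[[0,10,20]].round(4))
print("tcp in rack",((p[:2]-[.6195,.0665])@A.T).round(4))
for r in pinpoint("side","slide_box_c")[:2]: print("pin rack",(A@(np.array(r["at"])[:2]-[.6195,.0665])).round(4),np.round(r["at"],4),r["confidence"])
E
python3 side.py s2
```

```text
top 291 a [0.03098709 0.05945997 0.08911559 0.0906796 ] l [-0.01487092  0.01776785] z-exp -0.0011262174523953006 l~a 0.003948077731092227 z~a -0.003245154509850258
orange [0.33141    0.03861437 0.07713878] [0.44964339 0.12384839 0.08884135]
gap [-0.0114 -0.0103 -0.0086] [0.0102 0.0133 0.0141]
tcp in rack [-1.624e-01  1.000e-04]
pin rack [-1.267e-01  1.000e-04] [0.493  0.06   0.0833] 0.92
pin rack [ 0.1609 -0.0692] [0.7838 0.0058 0.0031] 0.67
```

View pics/s2.png

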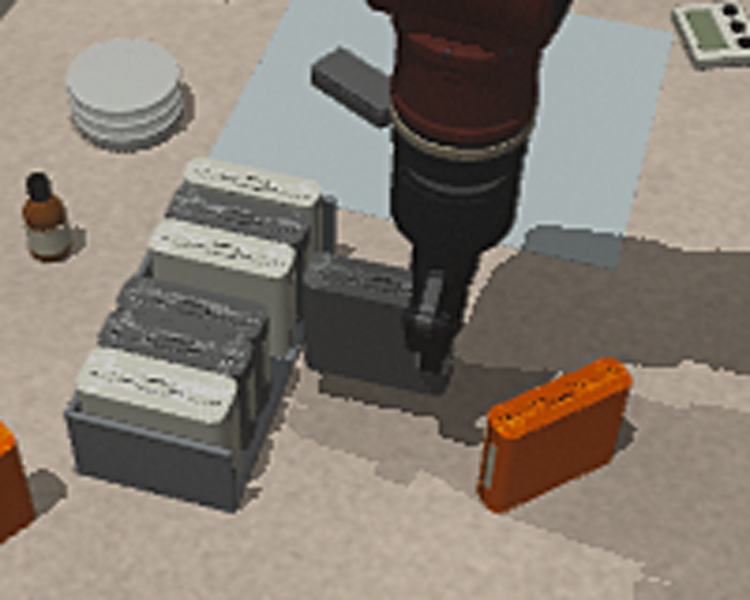

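The side view shows the box level, in front of the gap and in line with it (nose near (310,300), gap near (285,340)). Lowering to 1.5 mm above the rack floor, then approaching.

Emit:
servo_tool([
  [0,0,-16,0,0],
  [0,0,-31,0,0],
  [0,0,-31,0,0],
])

```text
clock: 5.32
eef_pos: [0.4565, 0.0582, 0.0516]
tool_rot: [-3.14, -0.082, 0.004]
wrist_force: [-0.4, 0.1, -1.5]
grip_width: 0.0313
gripper_force: 60.1
```

Emit:
servo_tool([
  [5,0.3,0,0,0],
  [10,0.5,0,0,0],
  [14,0.7,0,0,0],
  [14,0.7,0,0,0],
])

```text
clock: 5.82
eef_pos: [0.4723, 0.0595, 0.0525]
tool_rot: [3.14, 0.084, 0.001]
wrist_force: [-0.4, 0.1, -2.2]
grip_width: 0.031
gripper_force: 60.1
```

```bash
python3 s.py
```

```text
5.825 [0.4723 0.0595 0.0525] yaw 3.06 F [-0.38  0.05 -2.23] T [-0.    0.07  0.05] 0.031 60.1369209587574
```

Emit:
servo_tool([
  [1,0.05,0,0,0],
  [2,0.1,0,0,0],
  [3,0.15,0,0,0],
  [3,0.15,0,0,0],
])

```text
clock: 6.32
eef_pos: [0.4748, 0.0597, 0.0523]
tool_rot: [3.14, 0.084, 0.0]
wrist_force: [-0.3, 0.5, -2.2]
grip_width: 0.0315
gripper_force: 60.1
```

Emit:
servo_tool([
  [1,0.05,0,0,0],
  [2,0.1,0,0,0],
  [2,0.1,0,0,0],
])

```text
clock: 6.7
eef_pos: [0.4769, 0.0597, 0.0523]
tool_rot: [3.14, 0.084, 0.0]
wrist_force: [-0.3, 0.4, -0.8]
grip_width: 0.0312
gripper_force: 60.1
```

Emit:
servo_tool([
  [1,0.05,0,0,0],
  [2,0.1,0,0,0],
  [2,0.1,0,0,0],
])

```text
clock: 7.08
eef_pos: [0.4789, 0.0599, 0.0523]
tool_rot: [-3.14, -0.084, -0.0]
wrist_force: [0.0, -0.3, -3.0]
grip_width: 0.0314
gripper_force: 60.1
```

Emit:
servo_tool([
  [1,0.05,0,0,0],
  [1.5,0.1,0,0,0],
  [1.5,0.1,0,0,0],
])

```text
clock: 7.45
eef_pos: [0.4803, 0.06, 0.0523]
tool_rot: [-3.14, -0.084, -0.0]
wrist_force: [0.4, 0.3, -1.7]
grip_width: 0.0312
gripper_force: 60.1
```

Emit:
servo_tool([
  [1,0.05,0,0,0],
  [1.5,0.1,0,0,0],
  [1.5,0.1,0,0,0],
])

```text
clock: 7.82
eef_pos: [0.4818, 0.0601, 0.0523]
tool_rot: [-3.14, -0.084, -0.0]
wrist_force: [-0.2, -0.6, -1.5]
grip_width: 0.0311
gripper_force: 60.1
```

Emit:
servo_tool([
  [0.5,0.05,0,0,0],
  [1,0.05,0,0,0],
  [1,0.05,0,0,0],
])

```text
clock: 8.2
eef_pos: [0.4828, 0.0601, 0.0523]
tool_rot: [-3.14, -0.084, -0.0]
wrist_force: [-1.4, -0.4, -2.3]
grip_width: 0.0313
gripper_force: 60.1
```

Emit:
servo_tool([
  [0.5,0.02,0,0,0],
  [1,0.05,0,0,0],
  [1,0.05,0,0,0],
])

```text
clock: 8.57
eef_pos: [0.4837, 0.0601, 0.0523]
tool_rot: [3.14, 0.084, -0.0]
wrist_force: [0.3, -0.3, -2.9]
grip_width: 0.0313
gripper_force: 60.1
```

Emit:
servo_tool([
  [0.5,0.02,0,0,0],
  [1,0.05,0,0,0],
  [1,0.05,0,0,0],
])

```text
clock: 8.95
eef_pos: [0.4848, 0.0602, 0.0523]
tool_rot: [3.14, 0.084, -0.0]
wrist_force: [-0.5, -0.4, -1.8]
grip_width: 0.0313
gripper_force: 60.1
```

Emit:
servo_tool([
  [0.5,0.02,0,0,0],
  [1,0.05,0,0,0],
  [1,0.05,0,0,0],
])

```text
clock: 9.32
eef_pos: [0.4854, 0.0601, 0.0522]
tool_rot: [3.14, 0.083, -0.001]
wrist_force: [-2.2, -1.7, -1.9]
grip_width: 0.0312
gripper_force: 60.1
```

Emit:
servo_tool([
  [0.5,0.02,0,0,0],
  [1,0.05,0,0,0],
  [1,0.05,0,0,0],
])

```text
clock: 9.7
eef_pos: [0.4858, 0.06, 0.052]
tool_rot: [3.14, 0.083, -0.003]
wrist_force: [-4.3, -3.3, -1.9]
grip_width: 0.0314
gripper_force: 60.1
```

```bash
python3 s.py; python3 side.py
```

```text
9.7 [0.4858 0.06   0.052 ] yaw 3.03 F [-4.29 -3.26 -1.93] T [-0.77  1.   -0.29] 0.0314 60.10798618197441
top 342 a [0.03123014 0.06673415 0.09828111 0.09959781] l [-0.02624941  0.02698926] z-exp -0.001304892970507801 l~a -0.0234972264815575 z~a -0.03353834338294658
orange [0.33141265 0.03865764 0.07710839] [0.41011239 0.12431582 0.08851498]
gap [-0.0114 -0.0107 -0.0091] [0.0111 0.0135 0.0146]
tcp in rack [-0.1338  0.0005]
pin rack [-0.096  0.002] [0.5235 0.0635 0.0518] 0.94
```

Contact with the +y neighbour (about 5 N). Yielding 1 mm to -y.

Emit:
servo_tool([
  [0,-0.5,0,0,0],
  [0,-1,0,0,0],
  [0,-1,0,0,0],
])

```text
clock: 10.18
eef_pos: [0.4866, 0.0592, 0.0522]
tool_rot: [3.14, 0.084, -0.0]
wrist_force: [-2.6, -1.9, -2.5]
grip_width: 0.0312
gripper_force: 60.0
```

Emit:
servo_tool([
  [0.5,0,0,0,0],
  [1,0,0,0,0],
  [1,0,0,0,0],
])

```text
clock: 10.55
eef_pos: [0.4872, 0.059, 0.0522]
tool_rot: [3.14, 0.083, -0.002]
wrist_force: [-4.7, -4.3, -2.2]
grip_width: 0.031
gripper_force: 60.1
```

The +y boxes have little play and the -y ones plenty, so I'll bias to -y.

Emit:
servo_tool([
  [0,-0.7,0,0,0],
  [0,-1.5,0,0,0],
  [0,-1.5,0,0,0],
])

```text
clock: 10.92
eef_pos: [0.4884, 0.0579, 0.0525]
tool_rot: [-3.14, -0.084, -0.002]
wrist_force: [-0.8, -0.9, -2.5]
grip_width: 0.0313
gripper_force: 60.1
```

Emit:
servo_tool([
  [0.5,0,0,0,0],
  [1,0,0,0,0],
  [1,0,0,0,0],
])

```text
clock: 11.3
eef_pos: [0.4888, 0.0578, 0.0523]
tool_rot: [3.14, 0.084, 0.0]
wrist_force: [-1.9, -1.7, -2.2]
grip_width: 0.0315
gripper_force: 60.1
```

Emit:
servo_tool([
  [0.5,-0.3,0,0,0],
  [1,-0.5,0,0,0],
  [1,-0.5,0,0,0],
])

```text
clock: 11.68
eef_pos: [0.4899, 0.0573, 0.0523]
tool_rot: [3.14, 0.084, 0.0]
wrist_force: [-1.7, -2.0, -2.7]
grip_width: 0.0313
gripper_force: 60.1
```

Emit:
servo_tool([
  [0.5,-0.3,0,0,0],
  [1,-0.5,0,0,0],
  [1,-0.5,0,0,0],
])

```text
clock: 12.05
eef_pos: [0.491, 0.0568, 0.0523]
tool_rot: [-3.14, -0.084, -0.0]
wrist_force: [-0.9, -1.2, -1.8]
grip_width: 0.031
gripper_force: 60.1
```

Emit:
servo_tool([
  [0.5,0,0,0,0],
  [1,-0.2,0,0,0],
  [1,-0.2,0,0,0],
])

```text
clock: 12.42
eef_pos: [0.4918, 0.0565, 0.0523]
tool_rot: [3.14, 0.084, -0.0]
wrist_force: [-0.2, -2.8, -1.6]
grip_width: 0.0313
gripper_force: 60.1
```

Emit:
servo_tool([
  [0.5,0,0,0,0],
  [1,-0.2,0,0,0],
  [1,-0.2,0,0,0],
])

```text
clock: 12.8
eef_pos: [0.4927, 0.0563, 0.0523]
tool_rot: [3.14, 0.084, -0.0]
wrist_force: [-2.6, -2.8, -2.7]
grip_width: 0.0315
gripper_force: 60.0
```

```bash
python3 s.py; python3 side.py
```

```text
12.8 [0.4927 0.0563 0.0523] yaw 3.05 F [-2.6  -2.76 -2.7 ] T [-0.49  0.6  -0.22] 0.0315 60.02361908555031
top 354 a [0.03132741 0.06826219 0.0988161  0.09998566] l [-0.02740176  0.02776502] z-exp -0.0013533605886639766 l~a -0.0601107080489907 z~a -0.027624019047267356
orange [0.33141776 0.03814399 0.07702791] [0.41012771 0.12525176 0.08855221]
gap [-0.0138 -0.0122 -0.0103] [0.0122 0.0136 0.0145]
tcp in rack [-0.1272 -0.0035]
pin rack [-0.088  -0.0031] [0.5318 0.0588 0.0507] 0.84
pin rack [-0.     -0.0634] [0.6228 0.0032 0.0421] 0.29
```

Emit:
servo_tool([
  [0.5,-0.2,0,0,0],
  [1,-0.4,0,0,0],
  [1,-0.4,0,0,0],
])

```text
clock: 13.28
eef_pos: [0.494, 0.056, 0.0524]
tool_rot: [-3.14, -0.084, -0.001]
wrist_force: [-1.7, -1.9, -1.8]
grip_width: 0.0311
gripper_force: 60.0
```

Emit:
servo_tool([
  [0.5,-0.1,0,0,0],
  [1,-0.2,0,0,0],
  [1,-0.2,0,0,0],
])

```text
clock: 13.65
eef_pos: [0.495, 0.0558, 0.0524]
tool_rot: [-3.14, -0.084, -0.001]
wrist_force: [-0.7, -2.2, -2.3]
grip_width: 0.0312
gripper_force: 60.0
```

Emit:
servo_tool([
  [0.5,0,0,0,0],
  [1,0,0,0,0],
  [1,0,0,0,0],
])

```text
clock: 14.02
eef_pos: [0.4959, 0.0558, 0.0523]
tool_rot: [3.14, 0.084, 0.0]
wrist_force: [-1.4, -2.3, -2.0]
grip_width: 0.0315
gripper_force: 60.0
```

Emit:
servo_tool([
  [0.5,0,0,0,0],
  [1,0,0,0,0],
  [1,0,0,0,0],
])

```text
clock: 14.4
eef_pos: [0.4969, 0.0558, 0.0523]
tool_rot: [3.14, 0.084, 0.0]
wrist_force: [-1.4, -3.3, -2.4]
grip_width: 0.0312
gripper_force: 60.0
```

Emit:
servo_tool([
  [0.5,0,0,0,0],
  [1,0,0,0,0],
  [1,0,0,0,0],
])

```text
clock: 14.78
eef_pos: [0.4979, 0.0558, 0.0523]
tool_rot: [3.14, 0.084, 0.0]
wrist_force: [-0.1, -3.4, -1.7]
grip_width: 0.0315
gripper_force: 60.0
```

Emit:
servo_tool([
  [0.5,0,0,0,0],
  [1,0,0,0,0],
  [1,0,0,0,0],
])

```text
clock: 15.15
eef_pos: [0.4989, 0.0558, 0.0523]
tool_rot: [-3.14, -0.084, -0.0]
wrist_force: [-0.6, -3.4, -3.0]
grip_width: 0.0312
gripper_force: 60.0
```

Emit:
servo_tool([
  [0.7,-0.3,0,0,0],
  [1.4,-0.4,0,0,0],
  [2,-0.4,0,0,0],
  [2,-0.4,0,0,0],
])

```text
clock: 15.65
eef_pos: [0.501, 0.0557, 0.0523]
tool_rot: [-3.14, -0.084, -0.001]
wrist_force: [-0.3, 0.3, -2.1]
grip_width: 0.0316
gripper_force: 60.2
```

Emit:
servo_tool([
  [1,0.05,0,0,0],
  [2,0.1,0,0,0],
  [3,0.15,0,0,0],
  [3,0.15,0,0,0],
])

```text
clock: 16.15
eef_pos: [0.5039, 0.0556, 0.0523]
tool_rot: [-3.14, -0.084, -0.0]
wrist_force: [-0.0, 1.3, -1.6]
grip_width: 0.0315
gripper_force: 60.2
```

Emit:
servo_tool([
  [1,0.05,0,0,0],
  [2,0.1,0,0,0],
  [3,0.15,0,0,0],
  [4,0.2,0,0,0],
  [4,0.2,0,0,0],
])

```text
clock: 16.77
eef_pos: [0.5079, 0.0558, 0.0523]
tool_rot: [3.14, 0.084, 0.0]
wrist_force: [0.1, 0.6, -2.5]
grip_width: 0.0315
gripper_force: 60.2
```

Forces are low and the nose is in. Continuing in along the rack axis.

Emit:
servo_tool([
  [1.5,0.08,0,0,0],
  [3,0.15,0,0,0],
  [5,0.25,0,0,0],
  [7,0.35,0,0,0],
  [9,0.45,0,0,0],
])

```text
clock: 17.4
eef_pos: [0.5169, 0.0563, 0.0523]
tool_rot: [-3.14, -0.084, 0.0]
wrist_force: [-0.3, 1.6, -1.9]
grip_width: 0.0316
gripper_force: 60.2
```

Emit:
servo_tool([
  [2,0.1,0,0,0],
  [4,0.2,0,0,0],
  [6,0.3,0,0,0],
  [8,0.4,0,0,0],
  [9,0.45,0,0,0],
])

```text
clock: 18.02
eef_pos: [0.5259, 0.0567, 0.0523]
tool_rot: [-3.14, -0.084, -0.0]
wrist_force: [-0.2, 1.2, -1.3]
grip_width: 0.0315
gripper_force: 60.2
```

Emit:
servo_tool([
  [2,0.1,0,0,0],
  [4,0.2,0,0,0],
  [6,0.3,0,0,0],
  [8,0.4,0,0,0],
  [8,0.4,0,0,0],
])

```text
clock: 18.65
eef_pos: [0.5341, 0.057, 0.0523]
tool_rot: [3.14, 0.084, 0.001]
wrist_force: [0.1, 1.2, -1.3]
grip_width: 0.0308
gripper_force: 60.2
```

```bash
python3 s.py; python3 side.py s3
```

```text
18.65 [0.5341 0.057  0.0523] yaw 3.05 F [ 0.07  1.21 -1.32] T [0.22 0.1  0.11] 0.0308 60.24803079664707
top 441 a [0.03220335 0.06400357 0.0976828  0.09967586] l [-0.02831596  0.0286128 ] z-exp -0.0018764939198761543 l~a -0.03505854889398106 z~a -0.020570231272291538
orange [0.33141421 0.03856723 0.07714003] [0.41028264 0.12440154 0.08814239]
gap [-0.0047 -0.0024 -0.0003] [0.     0.0017 0.0036]
tcp in rack [-0.0858 -0.005 ]
pin rack [-0.0481 -0.0065] [0.5718 0.0575 0.0513] 0.6
```

View pics/s3.png

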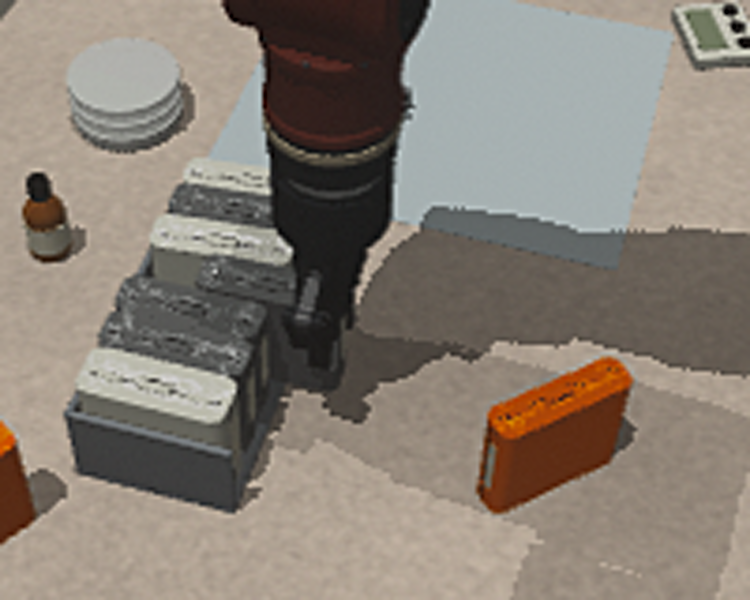

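The side view shows the box about half-way in (its top at (240,275)) between the white and grey neighbours, all upright. Going 14 mm deeper, then setting it down on the floor.

Emit:
servo_tool([
  [3,0.15,0,0,0],
  [6,0.3,0,0,0],
  [9,0.45,0,0,0],
  [12,0.6,0,0,0],
  [14,0.7,0,0,0],
])

```text
clock: 19.38
eef_pos: [0.5481, 0.0578, 0.0523]
tool_rot: [3.14, 0.084, 0.0]
wrist_force: [-1.1, 1.2, -1.9]
grip_width: 0.0309
gripper_force: 60.3
```

Emit:
servo_tool([
  [0,0,-0.5,0,0],
  [0,0,-1,0,0],
  [0,0,-1.5,0,0],
  [0,0,-2,0,0],
  [0,0,-2,0,0],
])

```text
clock: 20.0
eef_pos: [0.5477, 0.0577, 0.0503]
tool_rot: [3.14, 0.084, -0.0]
wrist_force: [0.2, 1.9, -2.0]
grip_width: 0.0312
gripper_force: 60.2
```

Emit:
servo_tool([
  [0,0,-0.4,0,0],
  [0,0,-0.8,0,0],
  [0,0,-0.8,0,0],
])

```text
clock: 20.38
eef_pos: [0.5478, 0.0577, 0.0497]
tool_rot: [3.14, 0.084, 0.0]
wrist_force: [-2.0, 1.8, 1.7]
grip_width: 0.0313
gripper_force: 60.7
```

It's on the floor. Releasing gently and backing out.

Emit:
servo_tool([
  [0,0,0,0,36],
  [0,0,0,0,44],
  [0,0,0,0,50],
  [0,0,0,0,50],
])

```text
clock: 20.88
eef_pos: [0.5478, 0.0577, 0.0495]
tool_rot: [3.14, 0.084, 0.0]
wrist_force: [-0.4, -0.1, -0.6]
grip_width: 0.0502
gripper_force: 0.0
```

Emit:
servo_tool([
  [-10,-0.5,0,0,50],
  [-25,-1.3,0,0,50],
  [-40,-2.1,0,0,50],
  [-45,-2.4,0,0,50],
  [-45,-2.4,0,0,40],
])

```text
clock: 21.5
eef_pos: [0.5027, 0.0554, 0.0496]
tool_rot: [-3.14, -0.084, -0.0]
wrist_force: [0.4, 0.7, -0.2]
grip_width: 0.04
gripper_force: 0.0
```

Emit:
servo_tool([
  [0,0,0,0,20],
  [0,0,0,0,0],
  [0,0,0,0,0],
  [0,0,0,0,0],
  [0,0,0,0,0],
])

```text
clock: 22.12
eef_pos: [0.5028, 0.0553, 0.0495]
tool_rot: [3.14, 0.084, -0.0]
wrist_force: [-0.0, -0.2, -0.3]
grip_width: -0.0001
gripper_force: 0.0
```

```bash
python3 s.py; python3 - <<'E'
from h import *
im,d=snapshot("side");cv2.imwrite("pics/s4.png",cv2.resize(im[130:290,180:380][...,::-1],(750,600),interpolation=2))
P=cloud("side",d).reshape(-1,3);P=P[np.isfinite(P).all(1)]
t3=np.radians(3);A=np.array([[np.cos(t3),np.sin(t3)],[-np.sin(t3),np.cos(t3)]]);r=(P[:,:2]-[.6195,.0665])@A.T
m=(P[:,2]>.08)&(P[:,2]<.1)&(r[:,0]>-.1)&(r[:,0]<.06)
for y in np.arange(-.11,.116,.004):
    k=m&(abs(r[:,1]-y)<.002)
    if k.sum()>3: print(int(round(y*1000)),k.sum(),(np.percentile(r[k,0],[2,98])*1000).round(),end=" | ")
for q in pinpoint("side","slide_box_c")[:2]: print("pin rack",(A@(np.array(q["at"])[:2]-[.6195,.0665])).round(4),np.round(q["at"],4),q["confidence"])
E
```

```text
22.125 [0.5028 0.0553 0.0495] yaw 3.06 F [-0.04 -0.25 -0.27] T [-0.01 -0.06 -0.01] -0.0001 0.0
-110 24 [-43.  22.] | -106 33 [-43.  41.] | -102 40 [-44.  48.] | -98 32 [-48.  41.] | -94 41 [-49.  47.] | -90 48 [-47.  48.] | -86 39 [-44.  45.] | -82 36 [-45.  42.] | -78 33 [-43.  42.] | -74 47 [-49.  46.] | -70 42 [-51.  44.] | -66 42 [-47.  46.] | -62 45 [-51.  47.] | -58 46 [-49.  43.] | -54 39 [-44.  47.] | -50 40 [-46.  40.] | -46 36 [-41.  44.] | -42 47 [-48.  50.] | -38 40 [-49.  50.] | -34 43 [-47.  47.] | -30 53 [-49.  49.] | -26 50 [-48.  47.] | -22 43 [-74.  48.] | -18 75 [-71.  44.] | -14 48 [-76.  15.] | -10 42 [-78.  16.] | -6 46 [-81.  15.] | -2 49 [-77.  16.] | 2 52 [-81.  15.] | 6 59 [-79.  16.] | 10 71 [-75.  13.] | 14 45 [-53.  47.] | 18 45 [-47.  45.] | 22 50 [-48.  50.] | 26 48 [-47.  49.] | 30 46 [-48.  44.] | 34 62 [-44.  49.] | 38 51 [-48.  46.] | 42 58 [-47.  46.] | 46 42 [-43.  44.] | 50 52 [-47.  44.] | 54 53 [-49.  47.] | 58 47 [-48.  46.] | 62 54 [-50.  48.] | 66 61 [-50.  45.] | 70 57 [-49.  49.] | 74 55 [-49.  45.] | 78 47 [-46.  43.] | 82 58 [-45.  46.] | 86 54 [-49.  44.] | 90 55 [-51.  46.] | 94 58 [-50.  47.] | 98 56 [-50.  47.] | 102 66 [-47.  46.] | 106 59 [-51.  46.] | 110 59 [-49.  46.] | 114 117 [-47.  44.] | pin rack [-0.0354 -0.0049] [0.5844 0.0598 0.0511] 0.61
pin rack [-0.3024 -0.4722] [ 0.3422 -0.4209 -0.0021] 0.56
```

View pics/s4.png

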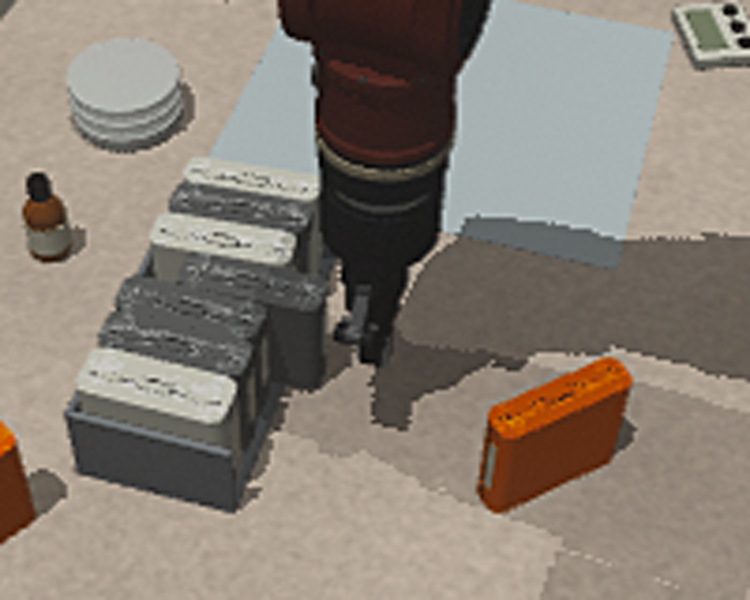

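The side view shows the box standing by itself in the gap (tail at (300,330)), everything upright, fingers closed behind it at (365,340). About 34 mm remain to push.

Emit:
servo_tool([
  [0,0.5,-7,0,0],
  [6,0.8,-7,0,0],
  [12,1.1,-7,0,0],
  [16,1.3,-7,0,0],
  [18,1.4,-7,0,0],
])

```text
clock: 22.85
eef_pos: [0.5212, 0.0567, 0.0425]
tool_rot: [3.14, 0.084, 0.0]
wrist_force: [-0.2, -0.2, 0.2]
grip_width: 0.0002
gripper_force: 0.0
```

Emit:
servo_tool([
  [1,0.05,0,0,0],
  [2,0.1,0,0,0],
  [3,0.15,0,0,0],
  [4,0.2,0,0,0],
  [5,0.25,0,0,0],
])

```text
clock: 23.48
eef_pos: [0.5257, 0.057, 0.0425]
tool_rot: [-3.14, -0.084, 0.0]
wrist_force: [-0.6, 1.3, -0.7]
grip_width: 0.0001
gripper_force: 0.0
```

Emit:
servo_tool([
  [1,0.05,0,0,0],
  [2,0.1,0,0,0],
  [3,0.15,0,0,0],
  [4,0.2,0,0,0],
  [5,0.25,0,0,0],
])

```text
clock: 24.1
eef_pos: [0.5307, 0.0573, 0.0425]
tool_rot: [-3.14, -0.084, 0.0]
wrist_force: [-0.7, -0.1, 0.1]
grip_width: -0.0
gripper_force: 0.0
```

Emit:
servo_tool([
  [1,0.05,0,0,0],
  [2,0.1,0,0,0],
  [3,0.15,0,0,0],
  [4,0.2,0,0,0],
  [5,0.25,0,0,0],
])

```text
clock: 24.72
eef_pos: [0.5358, 0.0575, 0.0425]
tool_rot: [3.14, 0.084, 0.0]
wrist_force: [-1.0, -0.3, -0.4]
grip_width: 0.0
gripper_force: 0.0
```

Emit:
servo_tool([
  [1,0.05,0,0,0],
  [2,0.1,0,0,0],
  [3,0.15,0,0,0],
  [4,0.2,0,0,0],
  [5,0.25,0,0,0],
])

```text
clock: 25.35
eef_pos: [0.5408, 0.0578, 0.0425]
tool_rot: [-3.14, -0.084, -0.0]
wrist_force: [-0.9, 0.8, -0.2]
grip_width: -0.0001
gripper_force: 0.0
```

Emit:
servo_tool([
  [1,0.05,0,0,0],
  [2,0.1,0,0,0],
  [3,0.15,0,0,0],
  [4,0.2,0,0,0],
  [5,0.25,0,0,0],
])

```text
clock: 25.98
eef_pos: [0.5458, 0.058, 0.0425]
tool_rot: [-3.14, -0.084, -0.0]
wrist_force: [-1.6, -0.6, -0.4]
grip_width: 0.0003
gripper_force: 0.0
```

```bash
python3 s.py; cat > fin.py <<'E'
from h import *
for n in("side","top"):
    im,d=snapshot(n); cv2.imwrite(f"pics/f_{n}_{int(state()['clock']*100)}.png",cv2.resize(im[130:290,180:380][...,::-1],(750,600),interpolation=2))
    P=cloud(n,d).reshape(-1,3);P=P[np.isfinite(P).all(1)]
    t3=np.radians(3);A=np.array([[np.cos(t3),np.sin(t3)],[-np.sin(t3),np.cos(t3)]]);r=(P[:,:2]-[.6195,.0665])@A.T
    m=(P[:,2]>.083)&(P[:,2]<.1)&(r[:,0]>-.1)&(r[:,0]<.06)
    print(n)
    for y in np.arange(-.11,.116,.004):
        k=m&(abs(r[:,1]-y)<.002)
        if k.sum()>8: print(int(round(y*1000)),(np.percentile(r[k,0],[4,96])*1000).round(),end=" | ")
    for q in pinpoint(n,"slide_box_c")[:2]: print("pin rack",(A@(np.array(q["at"])[:2]-[.6195,.0665])).round(4),np.round(q["at"],4),q["confidence"])
E
python3 fin.py
```

```text
25.975 [0.5458 0.058  0.0425] yaw 3.05 F [-1.6  -0.6  -0.35] T [ 0.02  0.19 -0.05] 0.0003 0.0
side
-106 [ 9. 47.] | -102 [ 7. 47.] | -98 [ 4. 44.] | -94 [ 4. 47.] | -90 [-0. 48.] | -86 [-0. 45.] | -82 [-3. 41.] | -78 [-2. 45.] | -74 [-6. 45.] | -70 [-7. 47.] | -66 [-9. 45.] | -62 [-11.  46.] | -58 [-11.  43.] | -54 [-12.  47.] | -50 [-15.  42.] | -46 [-17.  49.] | -42 [-23.  47.] | -38 [-24.  46.] | -34 [-31.  46.] | -30 [-35.  48.] | -26 [-37.  48.] | -22 [-40.  44.] | -18 [-38.  44.] | -14 [-42.  32.] | -10 [-47.  34.] | -6 [-45.  35.] | -2 [-49.  36.] | 2 [-49.  36.] | 6 [-61.  33.] | 10 [-86.  31.] | 14 [-44.  43.] | 18 [-42.  47.] | 22 [-48.  45.] | 26 [-49.  45.] | 30 [-49.  47.] | 34 [-47.  47.] | 38 [-48.  43.] | 42 [-47.  45.] | 46 [-43.  44.] | 50 [-44.  41.] | 54 [-45.  47.] | 58 [-47.  44.] | 62 [-48.  46.] | 66 [-49.  38.] | 70 [-48.  47.] | 74 [-45.  44.] | 78 [-39.  40.] | 82 [-46.  46.] | 86 [-44.  42.] | 90 [-50.  43.] | 94 [-45.  44.] | 98 [-49.  44.] | 102 [-47.  46.] | 106 [-49.  42.] | 110 [-47.  47.] | 114 [-44.  40.] | pin rack [-0.0173 -0.0055] [0.6025 0.0601 0.0498] 0.88
top
-110 [-48.  37.] | -106 [-45.  41.] | -102 [-51.  46.] | -98 [-47.  44.] | -94 [-48.  43.] | -90 [-45.  45.] | -86 [-44.  39.] | -82 [-49.  40.] | -78 [-50.  42.] | -74 [-48.  44.] | -70 [-50.  44.] | -66 [-48.  42.] | -62 [-49.  44.] | -58 [-45.  32.] | -54 [-45.   1.] | -50 [-46. -14.] | pin rack [-0.2071  0.3385] [0.395  0.3937 0.0008] 0.7
```

About 13 mm to go with 1-2 N of push force. Pushing on, slowly at the end.

Emit:
servo_tool([
  [1,0.05,0,0,0],
  [2,0.1,0,0,0],
  [3,0.15,0,0,0],
  [4,0.2,0,0,0],
  [5,0.25,0,0,0],
])

```text
clock: 26.8
eef_pos: [0.5509, 0.0583, 0.0425]
tool_rot: [3.14, 0.084, 0.0]
wrist_force: [-0.7, -0.5, -0.4]
grip_width: 0.0003
gripper_force: 0.0
```

Emit:
servo_tool([
  [0.7,0.05,0,0,0],
  [1.4,0.1,0,0,0],
  [2.1,0.12,0,0,0],
  [2.8,0.15,0,0,0],
  [3.5,0.18,0,0,0],
])

```text
clock: 27.42
eef_pos: [0.5544, 0.0584, 0.0425]
tool_rot: [3.14, 0.084, 0.0]
wrist_force: [-0.7, 0.1, -0.4]
grip_width: 0.0003
gripper_force: 0.0
```

Emit:
servo_tool([
  [0.4,0.02,0,0,0],
  [0.8,0.04,0,0,0],
  [1.2,0.06,0,0,0],
  [1.2,0.06,0,0,0],
])

```text
clock: 27.92
eef_pos: [0.5555, 0.0585, 0.0425]
tool_rot: [-3.14, -0.084, -0.0]
wrist_force: [-0.6, 0.5, -0.2]
grip_width: -0.0001
gripper_force: 0.0
```

Emit:
servo_tool([
  [0.4,0.02,0,0,0],
  [0.8,0.04,0,0,0],
  [1,0.05,0,0,0],
  [1,0.05,0,0,0],
])

```text
clock: 28.42
eef_pos: [0.5565, 0.0586, 0.0425]
tool_rot: [3.14, 0.084, 0.0]
wrist_force: [-1.2, 0.1, 0.2]
grip_width: 0.0001
gripper_force: 0.0
```

Emit:
servo_tool([
  [0.4,0.02,0,0,0],
  [0.8,0.04,0,0,0],
  [1,0.05,0,0,0],
  [1,0.05,0,0,0],
])

```text
clock: 28.92
eef_pos: [0.5573, 0.0586, 0.0425]
tool_rot: [-3.14, -0.084, 0.0]
wrist_force: [-0.5, -0.9, -0.6]
grip_width: 0.0001
gripper_force: 0.0
```

Emit:
servo_tool([
  [0.4,0.02,0,0,0],
  [0.8,0.04,0,0,0],
  [1,0.05,0,0,0],
  [1,0.05,0,0,0],
])

```text
clock: 29.42
eef_pos: [0.5575, 0.0587, 0.0422]
tool_rot: [-3.14, -0.084, 0.003]
wrist_force: [-5.4, -0.7, 1.5]
grip_width: 0.0003
gripper_force: 0.0
```

Emit:
servo_tool([
  [0.4,0.02,0,0,0],
  [0.8,0.04,0,0,0],
  [0.8,0.04,0,0,0],
])

```text
clock: 29.8
eef_pos: [0.5574, 0.0588, 0.0419]
tool_rot: [-3.14, -0.084, 0.005]
wrist_force: [-7.6, 0.8, 1.5]
grip_width: -0.0
gripper_force: 0.0
```

Solid contact at about 7 N, so this should be the back stop. Backing off and checking.

Emit:
servo_tool([
  [-8,-0.4,0,0,0],
  [-40,-2,0,0,0],
  [-80,-4,20,0,0],
  [-100,-5,70,0,0],
  [-110,-6,120,0,0],
])

```text
clock: 30.42
eef_pos: [0.4481, 0.0527, 0.1639]
tool_rot: [-3.14, -0.084, -0.001]
wrist_force: [1.6, -0.6, -0.3]
grip_width: -0.0001
gripper_force: 0.0
```

Emit:
servo_tool([
  [-30,-60,20,0,0],
  [-60,-120,20,0,0],
  [-80,-180,20,0,0],
  [-80,-240,20,0,0],
  [-80,-250,20,0,0],
])

```text
clock: 31.05
eef_pos: [0.3693, -0.201, 0.1831]
tool_rot: [3.138, 0.078, 0.004]
wrist_force: [0.7, 0.8, -0.3]
grip_width: -0.0002
gripper_force: 0.0
```

```bash
python3 s.py; python3 fin.py; ls pics
```

```text
31.05 [ 0.3693 -0.201   0.1831] yaw 2.84 F [ 0.71  0.81 -0.3 ] T [0.   0.   0.03] -0.0002 0.0
side
-110 [-42.  43.] | -106 [-43.  41.] | -102 [-45.  44.] | -98 [-50.  44.] | -94 [-47.  40.] | -90 [-40.  47.] | -86 [-45.  44.] | -82 [-48.  41.] | -78 [-41.  45.] | -74 [-49.  41.] | -70 [-49.  47.] | -66 [-46.  40.] | -62 [-50.  44.] | -58 [-47.  46.] | -54 [-39.  39.] | -50 [-44.  42.] | -46 [-45.  37.] | -42 [-47.  47.] | -38 [-43.  47.] | -34 [-46.  44.] | -30 [-49.  46.] | -26 [-44.  45.] | -22 [-41.  46.] | -18 [-41.  42.] | -14 [-43.  46.] | -10 [-48.  44.] | -6 [-46.  46.] | -2 [-43.  47.] | 2 [-47.  47.] | 6 [-45.  43.] | 10 [-44.  43.] | 14 [-41.  35.] | 18 [-43.  45.] | 22 [-46.  45.] | 26 [-45.  48.] | 30 [-45.  45.] | 34 [-47.  45.] | 38 [-45.  46.] | 42 [-44.  39.] | 46 [-43.  44.] | 50 [-45.  44.] | 54 [-47.  46.] | 58 [-46.  43.] | 62 [-49.  47.] | 66 [-49.  43.] | 70 [-49.  45.] | 74 [-47.  44.] | 78 [-43.  40.] | 82 [-43.  41.] | 86 [-47.  44.] | 90 [-50.  41.] | 94 [-45.  46.] | 98 [-50.  44.] | 102 [-48.  45.] | 106 [-48.  45.] | 110 [-48.  45.] | 114 [-44.  39.] | p
[... 582 characters left out ...]
-45.  45.] | 10 [-38.  42.] | 14 [-45.  41.] | 18 [-47.  43.] | 22 [-49.  45.] | 26 [-43.  46.] | 30 [-48.  47.] | 34 [-47.  47.] | 38 [-45.  43.] | 42 [-43.  43.] | 46 [-44.  40.] | 50 [-47.  45.] | 54 [-49.  46.] | 58 [-44.  41.] | 62 [-50.  44.] | 66 [-49.  40.] | 70 [-48.  44.] | 74 [-42.  41.] | 78 [-47.  37.] | 82 [-50.  44.] | 86 [-48.  40.] | 90 [-49.  44.] | 94 [-49.  40.] | 98 [-49.  44.] | 102 [-51.  43.] | 106 [-49.  43.] | 110 [-45.  42.] | 114 [-44.  37.] | pin rack [-0.305   0.2134] [0.3038 0.2636 0.0005] 0.63
pin rack [0.0034 0.001 ] [0.6228 0.0677 0.0495] 0.6
crop.png
f_side_2602.png
f_side_3110.png
f_top_2612.png
f_top_3120.png
s2.png
s3.png
s4.png
side0.png
t2.png
top0.png
```

View pics/f_top_3120.png

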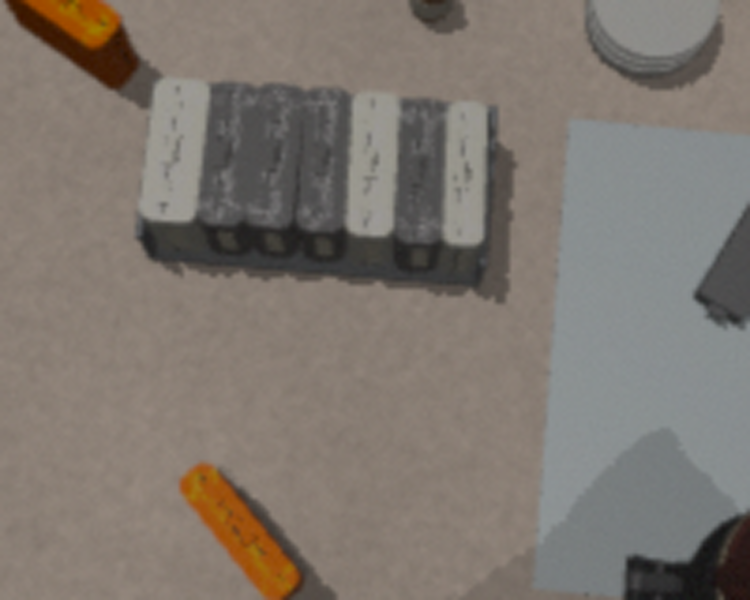

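View pics/f_side_3110.png

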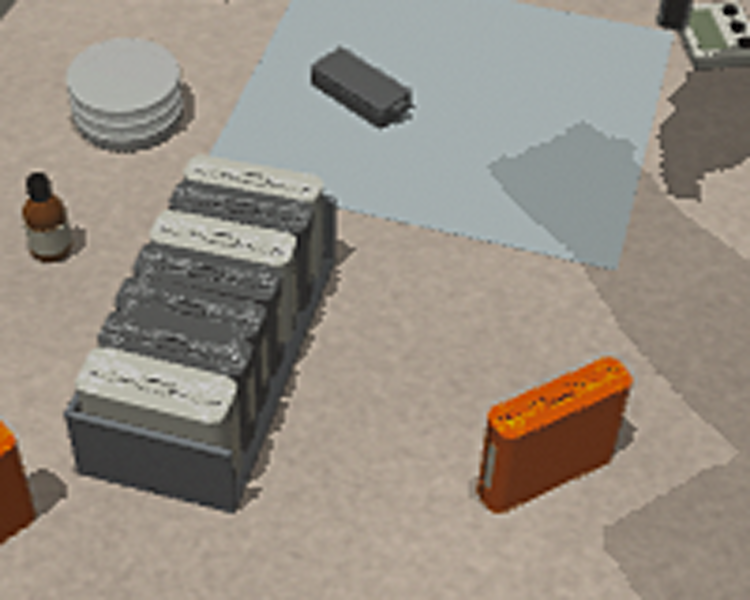

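Both views show the seven boxes upright and flush, with the filed box at (325,165) in the top view, in line and home. The arm is clear, so I'm handing the job in.

```bash
python3 -c "
from rig import *
print(finish_job())"
```

```text
the job is handed in; nothing more can be done
None
```

The slide box is back in its gap, upright, in line with the row and up against the back stop; the highest force I read was about 8 N at the stop and 6 N against a neighbour, and the job is handed in (no verdict was returned).

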